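Clear the jar, then sort the rattle wands by length

TASK

The glass jar standing in the blue organiser is in the way: first stand it upright, wholly on the round cork mat, and let go before taking a wand. Then lay the long and the short wooden rattle wand from the sloping stand flat into the organiser, each fully down in the row that matches its length (the longest and the shortest of the three rows; the middle length stays empty), either way round. Lower the jar and the wands into place in the gripper, the wands level, without dropping them, and leave the bowl, the orange ring and the leaf teether where they are.

Things in the scene. Friction and masses are not known exactly. Their poses are not given: they have to be found in the camera images.
- tray: blue plastic organiser, open tray 214 (its x) x 192 (its y) mm, walls 18 high and 4 thick, floor 4 mm thick, fixed; a small lever clamp, 56 mm high, outside its far (+x) end. Origin: centre of its underside. Three rows (190, 160 and 130 mm long) along its x, centre lines at y = -60, 0, +60 mm, order changes; the 160 row stays empty
- stand: fixed grey stand: a 192 x 128 mm ramp rising 30 degrees towards its +x, top edge about 120 mm high; two wands in channels 60 mm apart (y = -30, 30), lower ends on a lip. Ribs 14 mm high, 4 thick, beside the channels (y = -60, 0, 60), 0-30 and 100-188 mm up from the lip; 30-100 mm up is free for fingers. Origin: centre of underside
- jar: closed glass baby jar with a yellow cap, upright, 56 mm diameter, 80 mm high, about 180 g, standing on the floor of the organiser in the way. Origin: centre of its underside; z is its axis
- coaster: round cork mat, 90 mm diameter, 5 mm thick, fixed on the ledge. Origin: centre of its underside (its top is 5 mm above)
- bowl: white ceramic bowl, 100 mm across, 45 mm high; bystander. Origin: centre of its underside
- ring: orange plastic ring lying flat, 76 mm outside, 50 mm inside, 16 mm high; bystander. Origin: centre of its underside
- leaf: green silicone leaf teether lying flat, about 105 x 52 x 12 mm; bystander. Origin: middle of its underside
- wand_long_mid (a point): middle of the axis of the long wooden rattle wand: a dumbbell 180 mm long, round shaft 16 mm diameter, a round head 40 mm diameter and 26 mm long at each end, about 100 g or less. Its x runs along the wand (up the ramp at the start); lying on a flat floor its middle is 20 mm above the floor
- wand_short_mid (a point): middle of the axis of the short wooden rattle wand: a dumbbell 120 mm long, round shaft 16 mm diameter, a round head 40 mm diameter and 26 mm long at each end, about 100 g or less. Its x runs along the wand (up the ramp at the start); lying on a flat floor its middle is 20 mm above the floor
- wand_long: the long wand itself (see its middle point); origin on its axis at the end that is the lower one at the start, x along the wand to the other end
- wand_short: the short wand itself (see its middle point); origin on its axis at the end that is the lower one at the start, x along the wand to the other end
- row_long_seat (a point): where the middle of the long wand's axis belongs: centre of the long row, 20 mm above the organiser's floor. Its x runs along the row, z up. The row is two white end pockets 190 mm apart between end walls (10 mm longer than the wand), 48 mm wide inside, walls 12 mm high; their side walls reach 20 mm in from the ends, the middle is open for fingers
- row_short_seat (a point): where the middle of the short wand's axis belongs: centre of the short row, 20 mm above the organiser's floor. Its x runs along the row, z up. The row is two white end pockets 130 mm apart between end walls (10 mm longer than the wand), 48 mm wide inside, walls 12 mm high; their side walls reach 20 mm in from the ends, the middle is open for fingers

How it is judged:
By the outcome, as a careful person would: the job done as asked, in the order asked, and still so for the second after the job is handed in, with the robot touching nothing.
It also fails if it takes over 61 s, if anything falls off the work surface, if the arm or the gripper's body presses on something with over 40 N, if the wrist force passes 120 N, or if a joint passes its speed limit or range.

ROBOT

A 6-joint arm with a two-finger parallel gripper is mounted at the origin on the work surface. World frame = base frame: x ahead of the robot, y to its left, z up, the work surface at z = 0. Lengths are in m, angles in degrees, forces in N, time in s.
With the tool pointing down it reaches from about 0.425 to 1.125 m from the base axis. Payload 14.9 kg.
Tool frame: the origin (TCP) lies midway between the tips of the shut fingers; the grasp point (between the pads) lies 19 mm behind it; z points along the fingers, y is the direction in which the jaws open and shut (so a half turn about z gives the same grasp; the last joint's range is limited). The gripper opens to 91 mm and grips with 3 to 60 N. Pads are 32 mm wide; open, the fingers measure 118 mm over their backs; the gripper's body (76 mm by 178 mm) begins 60 mm behind the grasp point.
Start: joints at [67.42, 21.709, 99.362, -0, 58.929, -1.908], TCP at [0.247, 0.655, 0.214] pointing down, gripper open.
Joint ranges: [-158.91, 158.91], [-42.39, 125.64], [0.06, 152.35], [-60.88, 240.88], [17.5, 164.5], [-176.32, 176.32]. Speed limits (degrees/s): [108.29, 108.29, 136.94, 180, 180, 180].

INTERFACE

Orientations are given as a 3x3 rotation matrix whose columns are the frame's x, y, z axes.
In Python, from station import move_to, move_straight, goto_joints, gripper_to, wait, inverse_kinematics, sense, capture, IKError, job_done gives the robot as it stands. Calls block until the motion is done:
- move_to(position, orientation): joint-space move of the TCP to a pose.
- move_straight(position, speed=0.15, orientation=None, contact_N=None): straight line of the TCP; orientation=None keeps the orientation; speed is the mean speed in m/s. With contact_N (N) it stops when the force on the tool has changed by that much, and returns True; else False.
- goto_joints(angles): joint-space move.
- gripper_to(opening, strength=None): finger opening in m; strength is the grip in N (None keeps the last); returns when the fingers have stopped.
- wait(seconds).
- inverse_kinematics(position, orientation): joint angles nearest the present ones, or None.
- sense(): the state.
- capture(name): name is "scene" or "top"; returns a dict with "pixels" (420x560x3 uint8, blue, green, red), "range_z" (420x560 float32, m along the optical axis (not along the pixel's ray), 0 where there is no reading), "fx", "fy", "cx", "cy" (pixels), "dist" ([k1, k2, p1, p2, k3] as OpenCV has them; the pictures are not rectified), "view" (4x4, takes a point from world to camera coordinates). Camera axes: x right, y down, z forward; pixel columns grow to the right and rows downward; lengths in m; the calibration is good to about 2 mm. A picture is of the moment at which its call begins.
A pose or a line that the arm cannot do raises IKError and nothing moves.
- job_done(): hands the job in, once; it reports no verdict.
The state is a dict: "clock": time; "q": joint angles; "qd": joint speeds; "joint_torque": joint torques, N m; "tcp_pos": TCP position; "tool_rot": TCP orientation; "contact_force": force on the tool from outside, world axes, zero at the start; "moment": the same for the moment, N m; "gripper_width": finger opening in m.
Only numpy, scipy, OpenCV 4.12 (cv2) and the standard library are available. Lean on these libraries where they do the work, as an engineer would, in place of code of your own. Each camera call takes 0.05 s, during which the arm holds its last target. There are 200 camera calls.

## Working session

There is one attempt and no reset: what is moved stays moved. The work goes in short steps, each a Python script; the robot and the scene stay as the last script left them, time stands still between calls to the robot, and variables do not carry over. Pictures are saved under pics/ and viewed, on a budget of 10 in all, crops included, one or two more only if the job needs it, and the job is handed in when it is done.

```bash
mkdir -p pics; ls; cat > h.py <<'E'
import numpy as np, cv2
from station import *
def cloud(c):
    h,w=c["range_z"].shape
    u,v=np.meshgrid(np.arange(w),np.arange(h))
    K=np.array([[c["fx"],0,c["cx"]],[0,c["fy"],c["cy"]],[0,0,1.]])
    p=cv2.undistortPoints(np.stack([u,v],-1).reshape(-1,1,2).astype(np.float64),K,np.array(c["dist"],float)).reshape(h,w,2)
    z=c["range_z"].astype(float)
    P=np.dstack([p[...,0]*z,p[...,1]*z,z])
    V=np.array(c["view"]);W=(P-V[:3,3])@V[:3,:3]
    W[z==0]=np.nan
    return W
E
python3 - <<'E'
from h import *
for n in("scene","top"):
    c=capture(n);cv2.imwrite(f"pics/{n}0.png",c["pixels"]);W=cloud(c);np.savez(f"{n}0.npz",W=W,px=c["pixels"])
    V=np.array(c["view"]);print(n,-V[:3,:3].T@V[:3,3],V[2,:3],np.isnan(W).mean())
print(sense()["clock"])
E
```

```text
pics
scene [ 1.08521302 -0.40588887  0.77754496] [-0.55096835  0.41780455 -0.72240795] 0.0042474489795918365
top [ 0.49346532 -0.01116123  0.8234146 ] [ 0.06827257 -0.01235112 -0.99759025] 0.004158163265306123
0.1
```

View pics/scene0.png

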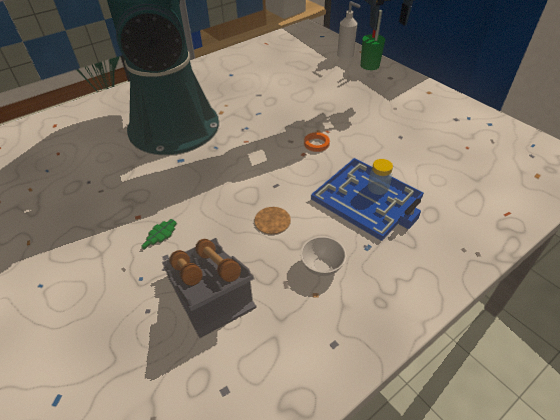

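View pics/top0.png

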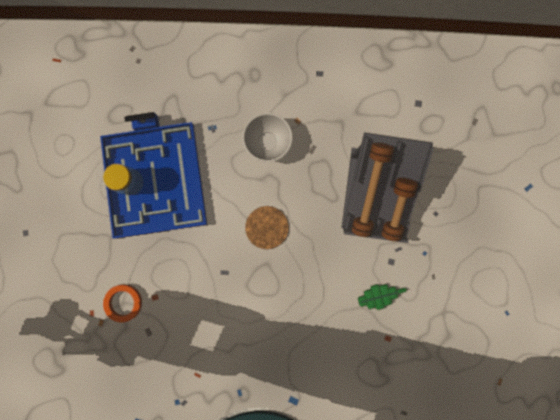

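The scene view shows the jar in the organiser, the mat, and the wands on the ramp. In the top view (up = +x): tray (155,180), jar cap (116,177), mat (267,228), bowl (268,138), and stand (388,187) with the long wand on the left and the short one on the right.

```bash
python3 - <<'E'
from h import *
d=np.load("top0.npz");W=d["W"];px=d["px"];hsv=cv2.cvtColor(px,cv2.COLOR_BGR2HSV)
def at(u,v):return np.round(W[v,u],4)
for n,p in dict(table=(300,300),mat=(267,228),cap=(116,177),ring=(112,290),leaf=(382,296)).items():print(n,at(*p))
H,S,V=hsv[...,0],hsv[...,1].astype(int),hsv[...,2]
U,Vv=np.meshgrid(np.arange(560),np.arange(420))
def reg(x0,x1,y0,y1):return (U>=x0)&(U<x1)&(Vv>=y0)&(Vv<y1)
blue=(H>105)&(H<130)&(S>120)&reg(90,220,120,245)
b=W[blue];print("blue z pct",np.nanpercentile(b[:,2],[5,25,50,75,95]).round(4))
rim=blue&(W[...,2]>.014)&(W[...,2]<.024)
def rect(m):
    r=cv2.minAreaRect(W[m][:,:2].astype(np.float32)*1000);return r
# tray outline with clamp removed by opening
m=cv2.morphologyEx((blue|(reg(100,210,125,240)&(W[...,2]>.002))).astype(np.uint8),cv2.MORPH_OPEN,np.ones((35,35)))>0
print("tray rect",rect(m&(W[...,2]>.003)))
cap=(H>18)&(H<32)&(S>150)&reg(90,140,150,200)&(W[...,2]>.06)
print("cap",np.nanmedian(W[cap],0),cv2.minEnclosingCircle(W[cap][:,:2].astype(np.float32)*1000))
mat=(W[...,2]>.0025)&(W[...,2]<.02)&reg(235,300,195,260)&(S>90)
print("mat",cv2.minEnclosingCircle(W[mat][:,:2].astype(np.float32)*1000),np.nanmedian(W[mat],0))
for n,r,g in(("bowl",(235,305,105,170),.02),("ring",(95,150,280,330),.006),("leaf",(350,410,275,320),.005)):
    k=reg(*r)&(W[...,2]>g);print(n,cv2.minEnclosingCircle(W[k][:,:2].astype(np.float32)*1000),np.nanmax(W[k][:,2]))
st=reg(335,440,125,250)&(W[...,2]>.006)
print("stand",rect(st),np.nanmax(W[st][:,2]))
# ortho renders 0.5mm/px
def ortho(x0,x1,y0,y1,s,f):
    img=np.zeros((int((x1-x0)/s),int((y1-y0)/s),3),np.uint8)
    # back-project via nearest
    from scipy.interpolate import NearestNDInterpolator as N
    ok=~np.isnan(W[...,0])&(W[...,0]>x0-.02)&(W[...,0]<x1+.02)&(W[...,1]>y0-.02)&(W[...,1]<y1+.02)
    gx,gy=np.meshgrid(x1-s*np.arange(img.shape[0]),y1-s*np.arange(img.shape[1]),indexing='ij')
    i=N(W[ok][:,:2],np.column_stack([px[ok],W[ok][:,2]]))(gx,gy);return i[...,:3].astype(np.uint8),i[...,3]
a,_=ortho(.45,.77,.13,.42,.0008,0);b,_=ortho(.45,.77,-.38,-.07,.0008,0)
cv2.imwrite("pics/ortho.png",np.hstack([a,b]));print(a.shape,b.shape)
E
```

```text
table [ 0.3612 -0.0726 -0.0006]
mat [ 5.069e-01 -5.000e-04  6.800e-03]
cap [0.593  0.2852 0.0831]
ring [0.3726 0.3081 0.0154]
leaf [ 0.3753 -0.2383  0.0126]
blue z pct [0.002  0.0035 0.0046 0.0059 0.019 ]
tray rect ((0.0, 0.0), (0.0, 0.0), 0.0)
cap [0.59317836 0.28429132 0.08429403] ((594.0960083007812, 285.2373046875), 24.57186508178711)
mat ((508.9785461425781, 0.6606625318527222), 44.555049896240234) [0.50810324 0.00082399 0.00554575]
bowl ((687.9055786132812, 4.858261585235596), 49.801719665527344) 0.04879010900518996
ring ((346.512451171875, 288.3878173828125), 38.29135513305664) 0.02166653038508621
leaf ((360.4813232421875, -237.50439453125), 57.63704299926758) 0.017397947328070228
stand ((586.1175537109375, -226.30282592773438), (129.74847412109375, 189.78228759765625), 83.63618469238281) 0.14727510206716538
(400, 362, 3) (400, 387, 3)
```

View pics/ortho.png

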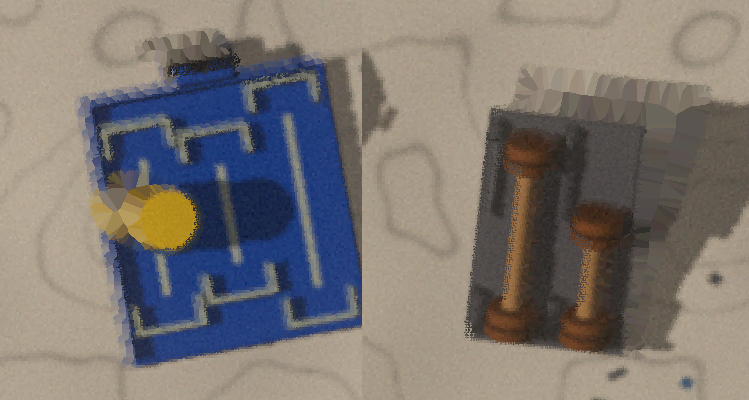

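Ortho crop: the tray rows from left (+y) to right are 160, 130 and 190, so the short row is the middle one and the long row is at y=-60. The short wand is in the right (-y) channel. I'll move the jar now and compute the wand and ramp geometry in the same step.

```bash
cat > wand.py <<'E'
from h import *
a=np.deg2rad(-6.4)
for n in("top","scene"):
    d=np.load(n+"0.npz");W=d["W"];px=d["px"];hsv=cv2.cvtColor(px,cv2.COLOR_BGR2HSV)
    H,S=hsv[...,0],hsv[...,1].astype(int)
    box=(W[...,0]>.46)&(W[...,0]<.72)&(W[...,1]>-.33)&(W[...,1]<-.12)&(W[...,2]>.006)
    wood=box&((H<20)|(H>170))&(S>90);
    grey=box&(S<60)&~(cv2.dilate(wood.astype(np.uint8),np.ones((5,5)))>0)
    r=cv2.minAreaRect(W[box][:,:2].astype(np.float32)*1000);print(n,"stand",np.round(r[0],1),np.round(r[1],1),r[2])
    # ramp plane, robust
    P=W[grey];
    f=np.array([.5,0,0.])
    c=None;k=np.abs(P[:,2]-(.0645+np.tan(np.pi/6)*((P[:,0]-.586)*np.cos(a)+(P[:,1]+.226)*np.sin(a))))<.02
    for _ in range(12):
        c=np.linalg.lstsq(np.c_[P[k][:,:2],np.ones(k.sum())],P[k][:,2],rcond=None)[0]
        res=P[:,2]-np.c_[P[:,:2],np.ones(len(P))]@c;k=np.abs(res)<.004
    print(" plane",c.round(4),"slope",np.degrees(np.arctan(np.hypot(*c[:2]))),"yaw",np.degrees(np.arctan2(c[1],c[0])),k.sum(),"z at centre",c@[.586,-.2263,1])
    # wands in ramp coordinates
    ud=np.array([np.cos(a)*np.cos(np.pi/6),np.sin(a)*np.cos(np.pi/6),.5]);yd=np.array([-np.sin(a),np.cos(a),0]);nd=np.cross(ud,yd)
    o=np.array([.586,-.2263,c@[.586,-.2263,1]])
    lab=cv2.connectedComponents(wood.astype(np.uint8))[1]
    Q=(W-o)@np.c_[ud,yd,nd]
    for s,nm in((1,"long"),(-1,"short")):
        q=Q[wood&(Q[...,1]*s>0.002)&(Q[...,2]>.004)&(np.abs(Q[...,1])<.06)]
        print(" ",nm,"u range",np.percentile(q[:,0],[.5,99.5]).round(4),"top n",np.percentile(q[:,2],[50,98]).round(4))
        for lo,hi in((-.10,-.075),(-.06,-.03),(-.03,0),(0,.025),(.03,.06),(.06,.085)):
            t=q[(q[:,0]>lo)&(q[:,0]<hi)]
            if len(t)>15:print("   u",lo,"y range",np.percentile(t[:,1],[2,98]).round(4),"nmax",np.percentile(t[:,2],95).round(4),len(t))
E
python3 wand.py
python3 - <<'E'
from h import *
R=np.array([[1,0,0],[0,-1,0],[0,0,-1.]])
q=inverse_kinematics([.594,.285,.2],R);print(q)
if q is not None and abs(q[5])>120: R=R@np.diag([-1,-1,1.]);print("flip",inverse_kinematics([.594,.285,.2],R))
gripper_to(.088,30)
move_to([.594,.285,.15],R);move_straight([.594,.285,.032],.15)
gripper_to(.04,30);print("w",sense()["gripper_width"])
move_straight([.594,.285,.14],.2)
move_to([.508,.001,.14],R);move_straight([.508,.001,.042],.2)
print("c",move_straight([.508,.001,.031],.02,contact_N=3),sense()["tcp_pos"],sense()["clock"])
gripper_to(.088);move_straight([.508,.001,.16],.25)
move_to([.45,.0,.35],R)
for n in("scene","top"):
    c=capture(n);cv2.imwrite(f"pics/{n}1.png",c["pixels"]);np.savez(f"{n}1.npz",W=cloud(c),px=c["pixels"])
print(sense()["clock"])
E
```

```text
top stand [ 585.8 -220. ] [142.2 191.7] 83.63618469238281
 plane [ 0.5698 -0.0662 -0.2825] slope 29.84060238510223 yaw -6.622477951639663 2956 z at centre 0.06635371408109514
  long u range [-0.0864  0.0929] top n [0.0283 0.0405]
   u -0.1 y range [0.015  0.0498] nmax 0.0409 100
   u -0.06 y range [0.0234 0.0382] nmax 0.0294 121
   u -0.03 y range [0.0236 0.0383] nmax 0.0292 122
   u 0 y range [0.0234 0.0383] nmax 0.029 107
   u 0.03 y range [0.0232 0.0382] nmax 0.0291 138
   u 0.06 y range [0.0156 0.0498] nmax 0.0402 227
  short u range [-0.0871  0.033 ] top n [0.03   0.0408]
   u -0.1 y range [-0.0455 -0.0103] nmax 0.0406 103
   u -0.06 y range [-0.0369 -0.0219] nmax 0.0292 123
   u -0.03 y range [-0.0364 -0.0221] nmax 0.0292 126
   u 0 y range [-0.0445 -0.0104] nmax 0.0407 204
   u 0.03 y range [-0.0449 -0.0123] nmax 0.0387 109
scene stand [ 589.1 -227.1] [129.7 192.8] 83.65048217773438
 plane [ 0.5684 -0.0737 -0.2873] slope 29.821398719332517 yaw -7.39175261860604 1203 z at centre 0.06253991056176605
  long u range [-0.0792  0.0986] top n [0.0266 0.0397]
   u -0.06 y range [0.0129 0.0467] nmax 0.0364 172
   u -0.03 y range [0.0222 0.0364] nmax 0.028 44
   u 0 y range [0.0218 0.035 ] nmax 0.0282 42
   u 0.03 y range [0.0224 0.0353] nmax 0.0281 26
   u 0.06 y range [0.0101 0.0444] nmax 0.04 59
  short u range [-0.0793  0.0387] top n [0.0272 0.0399]
   u -0.06 y range [-0.0491 -0.0132] nmax 0.037 169
   u -0.03 y range [-0.0391 -0.0263] nmax 0.0289 18
   u 0 y range [-0.0496 -0.0152] nmax 0.0403 44
   u 0.03 y range [-0.0491 -0.0137] nmax 0.0382 324
[ 2.36048777e+01  1.90110333e+01  1.04758507e+02 -2.54444375e-14
  5.62304592e+01  1.13604878e+02]
w 0.055218176771772924
c True [0.50836976 0.00096072 0.03303056] 6.725
8.9583
```

View pics/scene1.png

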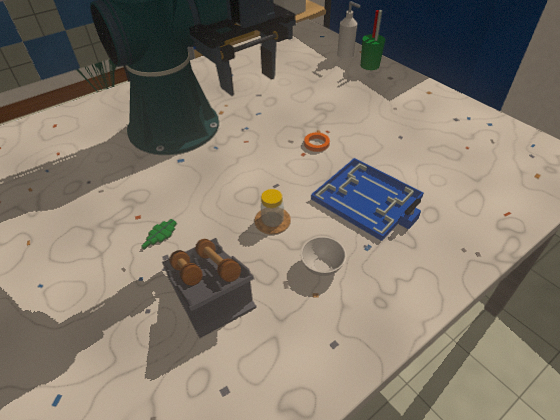

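The jar stands on the mat at (272,210). Next I'll fit the tray pose from the white pockets.

```bash
cat > tray.py <<'E'
from h import *
ps=[]
for n in("top","scene"):
    d=np.load(n+"1.npz");W=d["W"];px=d["px"];hsv=cv2.cvtColor(px,cv2.COLOR_BGR2HSV)
    H,S,V=hsv[...,0],hsv[...,1].astype(int),hsv[...,2]
    box=(W[...,0]>.45)&(W[...,0]<.72)&(W[...,1]>.14)&(W[...,1]<.38)
    blue=box&(H>100)&(H<130)&(S>110)
    near=cv2.erode(cv2.morphologyEx(blue.astype(np.uint8),cv2.MORPH_CLOSE,np.ones((15,15))),np.ones((3,3)))>0
    wh=near&(S<110)&(V>60)
    m,cl=0,0
    no,lab,st,cen=cv2.connectedComponentsWithStats(wh.astype(np.uint8),connectivity=8)
    print(n,"white z",np.nanpercentile(W[wh][:,2],[5,50,95]).round(4))
    full=W[near][:,:2].astype(np.float32)*1000;print(" outline",cv2.minAreaRect(full))
    for i in range(1,no):
        if st[i,4]<25:continue
        P=W[lab==i];r=cv2.minAreaRect(P[:,:2].astype(np.float32)*1000)
        print("  comp",st[i,4],"px",cen[i].round(0),"c",np.round(r[0],1),"size",np.round(r[1],1),"ang",round(r[2],1),"z",np.nanmedian(P[:,2]).round(4))
    rim=blue&(W[...,2]>.0145)&(W[...,2]<.024)
    print(" rim",rim.sum(),cv2.minAreaRect(W[rim][:,:2].astype(np.float32)*1000))
E
python3 tray.py
```

```text
top white z [0.0028 0.0065 0.0178]
 outline ((606.1251220703125, 240.70217895507812), (222.43960571289062, 182.0728302001953), 9.942132949829102)
  comp 228 px [176. 131.] c [698.6 194.9] size [29.4 64. ] ang 10.1 z 0.0129
  comp 447 px [131. 149.] c [662.7 281.2] size [ 48.5 126.8] ang 3.0 z 0.013
  comp 286 px [182. 176.] c [610.4 178.5] size [140.9   9.9] ang 10.0 z 0.0046
  comp 227 px [125. 185.] c [588.1 297.8] size [112.    6.6] ang 11.8 z 0.0047
  comp 159 px [154. 180.] c [598.9 239.6] size [80.8  7.8] ang 13.6 z 0.0048
  comp 230 px [154. 210.] c [530.7 227.6] size [22.5 77.1] ang 33.3 z 0.0144
  comp 123 px [182. 221.] c [515.  167.9] size [50.2 22.8] ang 77.0 z 0.0143
  comp 117 px [118. 222.] c [514.9 301. ] size [28.9 31.2] ang 11.0 z 0.0124
 rim 552 ((599.9171752929688, 236.80015563964844), (215.06283569335938, 190.2916259765625), 10.106900215148926)
scene white z [0.0009 0.0071 0.0153]
 outline ((nan, nan), (0.0, 0.0), 0.0)
  comp 1051 px [371. 190.] c [600.1 240.1] size [203.8 179.6] ang 10.2 z 0.0097
  comp 96 px [379. 185.] c [591.  297.4] size [109.7  13. ] ang 10.0 z 0.0026
  comp 75 px [366. 196.] c [600.8 237.7] size [80.3 12.5] ang 9.7 z 0.0024
  comp 142 px [353. 210.] c [612.9 177.6] size [140.3  11.4] ang 10.0 z 0.0027
 rim 260 ((603.5260620117188, 234.86404418945312), (214.46878051757812, 194.9129180908203), 10.448786735534668)
```

```bash
cat >> h.py <<'E'
a=np.deg2rad(-6.7);YAW=np.deg2rad(10.05)
ud=np.array([np.cos(a)*np.cos(np.pi/6),np.sin(a)*np.cos(np.pi/6),.5]);yd=np.array([-np.sin(a),np.cos(a),0]);nd=np.cross(ud,yd)
O=np.array([.586,-.2263,.0644])
RS=np.c_[ud,-yd,-nd]
tx=np.array([np.cos(YAW),np.sin(YAW),0]);ty=np.array([-np.sin(YAW),np.cos(YAW),0])
RT=np.c_[tx,-ty,[0,0,-1.]]
SHORT=np.array([.6008,.2374,.024]);LONG=SHORT-.06*ty
def pick(u,y):
    p=O+u*ud+y*yd+.006*nd
    for z in(.09,0):print(z,inverse_kinematics(p+z*nd,RS).round(0))
    gripper_to(.040,30);move_to(p+.09*nd,RS)
    print("contact",move_straight(p,.12,contact_N=8))
    gripper_to(.005,30);s=sense();print("w",s["gripper_width"],s["tcp_pos"]-p,s["contact_force"])
    move_straight(p+.10*nd,.15)
E
python3 - <<'E'
from h import *
print(inverse_kinematics(LONG+[0,0,.1],RT).round(0))
move_to([.5,-.2,.3],np.c_[[np.cos(a),np.sin(a),0],-yd,[0,0,-1]])
pick(-.003,.030)
p=LONG-.009*tx;move_to([p[0],p[1],.12],RT)
s=sense();print(s["clock"],s["gripper_width"],s["contact_force"])
for n in("scene","top"):
    c=capture(n);cv2.imwrite(f"pics/{n}2.png",c["pixels"]);np.savez(f"{n}2.npz",W=cloud(c),px=c["pixels"])
cv2.imwrite("pics/both2.png",np.hstack([cv2.imread("pics/top2.png")[60:300,50:450],cv2.imread("pics/scene2.png")[90:330,150:500]]))
E
```

```text
[ 14.  23. 109.  -0.  48.  94.]Traceback (most recent call last):
  File "<stdin>", line 4, in <module>
  File "h.py", line 22, in pick
    for z in(.09,0):print(z,inverse_kinematics(p+z*nd,RS).round(0))
                            ^^^^^^^^^^^^^^^^^^^^^^^^^^^^^^^^^^^
AttributeError: 'NoneType' object has no attribute 'round'
```

```bash
python3 - <<'E'
from h import *
from scipy.spatial.transform import Rotation as Ro
def rot(t,ax):return Ro.from_rotvec(np.radians(t)*ax).as_matrix()
for nm,u,y in(("long",-.003,.03),("short",-.0237,-.031)):
    for f in(0,1):
        for t in range(0,31,5):   # t: deg tool is rotated toward vertical
            R=rot(t,yd)@RS   
            if f:R=R@np.diag([-1,-1,1])
            p=O+u*ud+y*yd+.006*nd
            r=[inverse_kinematics(p+z*nd,R) for z in(0,.03,.06,.09)]
            print(nm,f,t,R[:,2].round(2),["-" if k is None else str(k.round(0).astype(int)) for k in r])
for nm,S in(("long",LONG),("short",SHORT)):
  for f in(0,1):
    for t in range(0,31,5):
        R=rot(t,ty)@RT
        if f:R=R@np.diag([-1,-1,1])
        r=[inverse_kinematics(S+[0,0,z-.014],R) for z in(0,.1)]
        print(nm,"place",f,t,["-" if k is None else str(k.round(0).astype(int)) for k in r])
E
```

```text
long 0 0 [ 0.5  -0.06 -0.87] ['-', '-', '-', '-']
long 0 5 [ 0.42 -0.05 -0.91] ['-', '-', '-', '[-25   9 129  23  20  51]']
long 0 10 [ 0.34 -0.04 -0.94] ['[-23  21 122  18  18  57]', '[-24  17 124  17  20  58]', '[-24  14 125  15  23  59]', '[-25  10 126  14  26  60]']
long 0 15 [ 0.26 -0.03 -0.97] ['[-22  22 120  10  24  66]', '[-23  18 121   9  26  66]', '[-23  15 123   9  29  66]', '[-24  11 124   8  31  66]']
long 0 20 [ 0.17 -0.02 -0.98] ['[-22  23 117   5  30  71]', '[-22  20 119   5  32  70]', '[-23  16 120   5  34  70]', '[-23  12 121   5  37  70]']
long 0 25 [ 0.09 -0.01 -1.  ] ['[-21  24 115   2  36  74]', '[-22  21 116   2  38  73]', '[-22  17 118   2  40  73]', '[-22  14 119   2  43  73]']
long 0 30 [ 0.  0. -1.] ['[-21  26 112   0  42  76]', '[-21  23 113   0  44  76]', '[-21  19 115   0  46  75]', '[-22  16 116   0  48  75]']
long 1 0 [ 0.5  -0.06 -0.87] ['-', '-', '-', '-']
long 1 5 [ 0.42 -0.05 -0.91] ['-', '-', '-', '[ -25    9  129   23   20 -129]']
long 1 10 [ 0.34 -0.04 -0.94] ['[ -23   21  122   18   18 -123]', '[ -24   17  124   17   20 -122]', '[ -24   14  125
[... 4019 characters left out ...]
8 41 97  3 62 96]', '[18 33 97  3 70 97]']
short place 0 25 ['[18 43 94  4 68 96]', '[18 35 94  3 75 96]']
short place 0 30 ['[18 45 91  4 74 96]', '[18 37 92  4 81 96]']
short place 1 0 ['[ 19  33 108   0  38 -81]', '[ 19  25 108   0  47 -81]']
short place 1 5 ['[ 19  35 105   1  45 -82]', '[ 19  27 105   1  53 -82]']
short place 1 10 ['[ 19  37 103   2  51 -83]', '[ 19  29 103   2  59 -82]']
short place 1 15 ['[ 19  39 100   3  56 -83]', '[ 19  31 100   2  65 -83]']
short place 1 20 ['[ 18  41  97   3  62 -84]', '[ 18  33  97   3  70 -83]']
short place 1 25 ['[ 18  43  94   4  68 -84]', '[ 18  35  94   3  75 -84]']
short place 1 30 ['[ 18  45  91   4  74 -84]', '[ 18  37  92   4  81 -84]']
```

```bash
cat >> h.py <<'E'
from scipy.spatial.transform import Rotation as Ro
T=15
RP=Ro.from_rotvec(np.radians(T)*yd).as_matrix()@RS
RQ=Ro.from_rotvec(np.radians(T)*ty).as_matrix()@RT
B=.0125
def pick(u,y):
    p=O+u*ud+y*yd+.020*nd+B*RP[:,2]
    gripper_to(.040,30);move_to(p+.07*nd,RP)
    print("contact",move_straight(p,.12,contact_N=8))
    gripper_to(.005,30);s=sense();print("w",s["gripper_width"],s["tcp_pos"]-p,s["contact_force"])
    move_straight(p+.09*nd,.15)
def tcp_at(mid,off):return mid-off*tx+B*RQ[:,2]
E
python3 - <<'E'
from h import *
pick(-.0055,.030)
p=tcp_at(LONG,.012)+[0,0,.1]
move_to(p,RQ)
s=sense();print(s["clock"],s["gripper_width"],s["contact_force"])
for n in("scene","top"):
    c=capture(n);cv2.imwrite(f"pics/{n}2.png",c["pixels"]);np.savez(f"{n}2.npz",W=cloud(c),px=c["pixels"])
cv2.imwrite("pics/both2.png",np.hstack([cv2.imread("pics/top2.png")[60:300,50:450],cv2.imread("pics/scene2.png")[90:330,150:500]]))
E
```

```text
contact False
w 0.015306603507277305 [ 1.20340380e-04 -9.75278852e-05  3.97103916e-04] [-2.69307706  0.78806497  7.74592788]
14.8 0.015326831902208024 [-0.75571473 -1.29317177 -0.43474326]
```

View pics/both2.png

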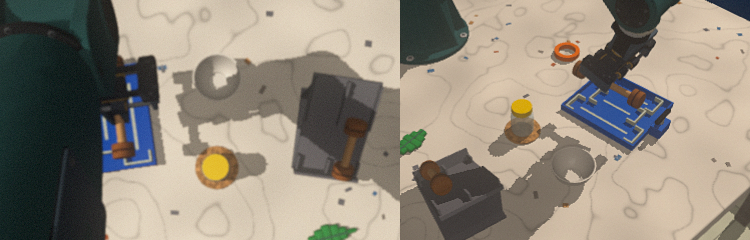

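The long wand is held over its row. In the top part its near head is at about (123,150) in the crop, and in the scene part its far head is at (637,97). I'll measure both heads in the cloud.

```bash
cat > held.py <<'E'
from h import *
import sys
k=sys.argv[1];S=dict(L=LONG,S=SHORT)[sys.argv[2]]+[0,0,float(sys.argv[3])]
for n in("top","scene"):
    d=np.load(f"{n}{k}.npz");W=d["W"];hsv=cv2.cvtColor(d["px"],cv2.COLOR_BGR2HSV)
    Q=(W-S-[(-.0013 if n=="top" else .0013),0,0])@np.c_[tx,ty,[0,0,1.]]
    wood=((hsv[...,0]<20)|(hsv[...,0]>170))&(hsv[...,1]>90)&(np.abs(Q)<[.13,.04,.04]).all(-1)
    wood=cv2.morphologyEx(wood.astype(np.uint8),cv2.MORPH_OPEN,np.ones((3,3)))>0
    q=Q[wood];print(n,len(q),"x",np.percentile(q[:,0],[1,99]).round(4))
    for lo,hi in((-.1,-.07),(-.065,-.035),(-.065,-.04),(.035,.065),(.07,.1)):
        t=q[(q[:,0]>lo)&(q[:,0]<hi)]
        if len(t)>20:print("  ",lo,len(t),"y",np.percentile(t[:,1],[2,98]).round(4),"z",np.percentile(t[:,2],[2,95,98]).round(4))
E
python3 held.py 2 L .1
```

```text
top 528 x [-0.092   0.0818]
   -0.1 257 y [-0.0178  0.0154] z [0.0087 0.0214 0.0219]
   -0.065 125 y [-0.007   0.0052] z [0.004  0.0103 0.0109]
   -0.065 103 y [-0.0067  0.0052] z [0.004  0.0105 0.0111]
   0.07 35 y [-0.0197 -0.0126] z [0.0062 0.0159 0.0165]
scene 421 x [-0.0887  0.0885]
   -0.1 62 y [-0.0218  0.0009] z [-0.0087  0.0185  0.0187]
   0.035 71 y [-0.0194  0.0012] z [-0.0026  0.0165  0.018 ]
   0.07 175 y [-0.0217  0.0104] z [-0.0095  0.0188  0.0195]
```

Within about 1 mm and level. I'll lower it, then pick the short wand.

```bash
python3 - <<'E'
from h import *
p=tcp_at(LONG,.012)+.001*tx+.001*ty
move_straight(p+[0,0,.022],.12)
print("contact",move_straight(p+[0,0,-.003],.025,contact_N=3)); s=sense();print(s["tcp_pos"]-p,s["contact_force"])
gripper_to(.038);q=sense()["tcp_pos"]
move_straight(q-.09*RQ[:,2],.18)
print(sense()["clock"])
move_to([.5,-.1,.25],RP)
for n in("scene","top"):
    c=capture(n);cv2.imwrite(f"pics/{n}3.png",c["pixels"]);np.savez(f"{n}3.npz",W=cloud(c),px=c["pixels"])
cv2.imwrite("pics/both3.png",np.hstack([cv2.imread("pics/top3.png")[60:300,50:450],cv2.imread("pics/scene3.png")[90:330,150:500]]))
print(sense()["clock"])
E
python3 held.py 3 L 0
```

```text
contact True
[-1.92317255e-04 -3.41231712e-05 -3.36772362e-04] [0.39956461 0.28645402 5.56021572]
17.7167
19.1167
top 773 x [-0.0905  0.0851]
   -0.1 174 y [-0.0147  0.0166] z [0.0103 0.0213 0.0218]
   -0.065 89 y [-0.0045  0.0066] z [0.0036 0.0101 0.0105]
   -0.065 74 y [-0.0043  0.0067] z [0.0036 0.01   0.0105]
   0.035 120 y [-0.0076  0.0136] z [0.0032 0.0178 0.02  ]
   0.07 122 y [-0.0133  0.0185] z [-0.0013  0.021   0.0211]
scene 581 x [-0.0877  0.0894]
   -0.1 83 y [-0.0202  0.0073] z [-0.0052  0.0185  0.0189]
   -0.065 80 y [-0.016   0.0084] z [-0.009   0.0129  0.0156]
   -0.065 72 y [-0.016   0.0086] z [-0.0091  0.0135  0.0158]
   0.035 62 y [-0.0103  0.0028] z [-0.0017  0.0117  0.0138]
   0.07 141 y [-0.0199  0.0094] z [-0.007   0.0189  0.0196]
```

View pics/both3.png

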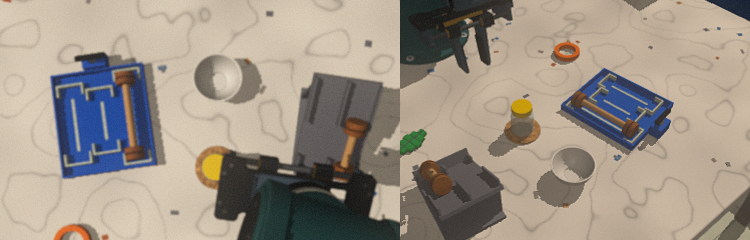

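The long wand lies seated in its pockets: (130,115) in the top crop, and level to within 1 mm. Next is the short wand.

```bash
python3 - <<'E'
from h import *
pick(-.0237,-.031)
p=tcp_at(SHORT,0)+[0,0,.1]
move_to(p,RQ)
s=sense();print(s["clock"],s["gripper_width"],s["contact_force"])
for n in("scene","top"):
    c=capture(n);cv2.imwrite(f"pics/{n}4.png",c["pixels"]);np.savez(f"{n}4.npz",W=cloud(c),px=c["pixels"])
cv2.imwrite("pics/both4.png",np.hstack([cv2.imread("pics/top4.png")[60:300,50:450],cv2.imread("pics/scene4.png")[90:330,150:500]]))
E
python3 held.py 4 S .1
```

```text
contact False
w 0.015291968943014907 [ 4.95454103e-05 -1.38539998e-04  3.49917701e-04] [-2.22120139  1.13861195  6.08212858]
23.9667 0.015099289253465568 [ 0.45425831  0.33221642 -0.39667306]
top 390 x [-0.0614 -0.0047]
   -0.065 268 y [-0.0171  0.0129] z [0.0096 0.0217 0.0221]
   -0.065 237 y [-0.0171  0.013 ] z [0.0097 0.0218 0.0221]
scene 260 x [-0.0581  0.0595]
   -0.065 53 y [-0.0226 -0.0139] z [-0.0084  0.0083  0.0086]
   -0.065 36 y [-0.0227 -0.0153] z [-0.0084  0.0083  0.0085]
   0.035 188 y [-0.0227  0.0089] z [-0.0092  0.018   0.0189]
```

View pics/both4.png

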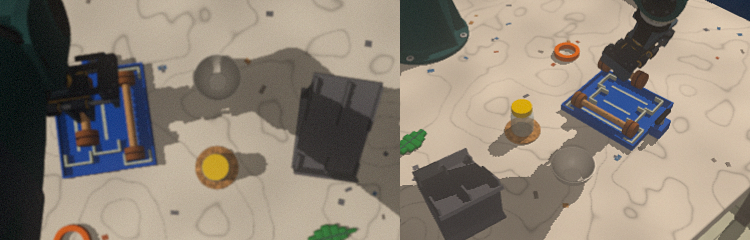

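The short wand is held over the middle row, with its near head at (87,130) in the top crop. It is about 1 mm low in x and 2 mm low in y, so I'll correct that and lower it.

```bash
python3 - <<'E'
from h import *
p=tcp_at(SHORT,0)+.001*tx+.0018*ty
move_straight(p+[0,0,.022],.12)
print("contact",move_straight(p+[0,0,-.003],.025,contact_N=3)); s=sense();print(s["tcp_pos"]-p,s["contact_force"])
gripper_to(.038);q=sense()["tcp_pos"]
move_straight(q-.10*RQ[:,2],.18)
move_to([.45,.0,.35],np.array([[1,0,0],[0,-1,0],[0,0,-1.]]))
for n in("scene","top"):
    c=capture(n);cv2.imwrite(f"pics/{n}5.png",c["pixels"]);np.savez(f"{n}5.npz",W=cloud(c),px=c["pixels"])
cv2.imwrite("pics/both5.png",np.hstack([cv2.imread("pics/top5.png")[60:300,50:450],cv2.imread("pics/scene5.png")[90:330,150:500]]))
print(sense()["clock"])
for n,r in(("ring",(95,150,280,330)),("leaf",(350,410,275,320)),("bowl",(235,305,105,170))):
    for k in(0,5):
        W=np.load(f"top{k}.npz")["W"][r[2]:r[3],r[0]:r[1]];m=W[...,2]>.008
        print(n,k,np.round(cv2.minEnclosingCircle(W[m][:,:2].astype(np.float32)*1000)[0],1))
E
python3 held.py 5 S 0;python3 held.py 5 L 0
```

```text
contact True
[-1.98489019e-04 -7.04953282e-05 -1.59664701e-04] [-0.63586424 -0.2772147   6.64079365]
28.4833
ring 0 [346.5 288.4]
ring 5 [463.3  48.4]
leaf 0 [ 376.1 -238.8]
leaf 5 [ 431.3 -166.5]
bowl 0 [687.9   4.9]
bowl 5 [687.6   5.3]
top 624 x [-0.0606  0.0552]
   -0.065 212 y [-0.0156  0.0166] z [0.0093 0.0214 0.0218]
   -0.065 184 y [-0.0158  0.0166] z [0.0091 0.0215 0.0219]
   0.035 173 y [-0.0152  0.0177] z [0.0094 0.0216 0.0219]
scene 445 x [-0.0585  0.0604]
   -0.065 125 y [-0.0197  0.009 ] z [-0.0057  0.0188  0.0194]
   -0.065 92 y [-0.0195  0.008 ] z [-0.0056  0.0188  0.0194]
   0.035 165 y [-0.0192  0.0119] z [-0.0052  0.0186  0.0195]
top 826 x [-0.0906  0.0853]
   -0.1 196 y [-0.0159  0.0172] z [0.0082 0.0215 0.0218]
   -0.065 93 y [-0.0043  0.0081] z [0.0043 0.0096 0.01  ]
   -0.065 77 y [-0.0043  0.0083] z [0.0045 0.0097 0.0103]
   0.035 129 y [-0.0131  0.0138] z [0.0031 0.0184 0.0192]
   0.07 133 y [-0.0146  0.0188] z [0.0022 0.0209 0.0213]
scene 601 x [-0.088   0.0894]
   -0.1 97 y [-0.0195  0.0079] z [-0.0057  0.0188  0.02  ]
   -0.065 81 y [-0.0142  0.0066] z [-0.0077  0.0132  0.0162]
   -0.065 70 y [-0.0146  0.0068] z [-0.0088  0.0141  0.0162]
   0.035 64 y [-0.0117  0.0052] z [-0.0021  0.0152  0.0172]
   0.07 146 y [-0.0194  0.0099] z [-0.0076  0.0187  0.0195]
```

View pics/both5.png

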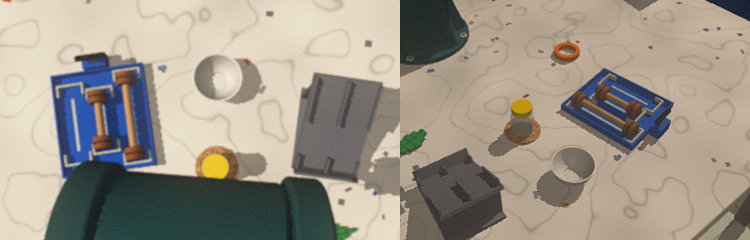

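Both wands are down in their rows and the jar is on the mat. The arm hides the ring and leaf from the top camera, so I'll check them in the scene view and then hand in.

```bash
python3 - <<'E'
from h import *
for n,r in(("ring",(295,340,125,160)),("leaf",(135,185,215,255)),("jar cap",(255,290,185,212))):
    for k in(0,1,5):
        p=np.load(f"scene{k}.npz")["px"][r[2]:r[3],r[0]:r[1]];s=cv2.cvtColor(p,cv2.COLOR_BGR2HSV);m=s[...,1]>170
        print(n,k,m.sum(),np.argwhere(m).mean(0).round(2))
wait(.3);job_done()
E
```

```text
ring 0 213 [16.   22.04]
ring 1 181 [15.34 21.37]
ring 5 182 [15.12 21.54]
leaf 0 1 [ 6. 39.]
leaf 1 6 [1.5 2.5]
leaf 5 6 [1.67 2.83]
jar cap 0 0 [nan nan]
jar cap 1 287 [12.45 16.32]
jar cap 5 286 [12.33 16.26]
the job is handed in; nothing more can be done<stdin>:5: RuntimeWarning: Mean of empty slice.
  ret = um.true_divide(
```

The job is handed in at about 29 s on the robot clock. I put the jar on the cork mat first and let go. Then I lowered the long wand into the 190 row and the short wand into the 130 row; both went in level and were released only after contact with the floor.

**What the last checks showed:**
- **Wands:** both cameras show each one lying level and fully down, within about 2 mm of its seat.
- **Jar:** it is upright on the mat, and its cap did not move between setting it down and the last picture.
- **Bowl:** it moved less than 0.5 mm between the first and last pictures.
- **Ring:** its position is steady to within one pixel. The small change between the first and later pictures is probably the arm's shadow.

**Checks that failed or disagreed:**
- **Top-view check of ring and leaf:** this was unusable because the arm was in the way.
- **Leaf:** my colour threshold in the scene view picked up almost nothing of it, so I have no number for it. The last picture shows it only partly, but the arm never went near it.
- **Cameras:** they disagree by about 3 mm in x, so I used the average of the two.
- **Grasp angle:** the arm could not reach the stand with the tool square to the ramp, so I gripped and placed both wands with the tool tilted 15°.

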